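Load the crispbread that fits and hold the toaster lever part-way down

ROBOT

A 7-joint arm with a two-finger parallel gripper is mounted at the origin on the work surface. World frame = base frame: x ahead of the robot, y to its left, z up, the work surface at z = 0. Lengths are in m, angles in degrees, forces in N, time in s.
With the tool pointing down it reaches from about 0.4 to 0.9 m from the base axis. Payload 5.5 kg.
Tool frame: the origin (TCP) lies midway between the tips of the shut fingers; the grasp point (between the pads) lies 19 mm behind it; z points along the fingers, y is the line along which they close (so a half turn about z gives the same grasp; the last joint's range is limited). The gripper opens to 92 mm and grips with 3 to 60 N. Pads are 19 mm wide; open, the fingers measure 130 mm over their backs; the gripper's body (75 mm by 190 mm) begins 47 mm behind the grasp point.
Start: joints at [85.21, 28.699, -24.465, 88.831, 12.651, 65.22, -12.049], TCP at [0.221, -0.611, 0.227] pointing down, gripper open.
Joint ranges: [-164.97, 164.97], [-17.58, 116.51], [-87.97, 89.64], [11.32, 138.91], [-80.73, 260.73], [10.89, 115.49], [-147.41, 147.41]. Speed limits (degrees/s): [147.25, 147.25, 180, 180, 180, 180, 180].

INTERFACE

Orientations are given as [roll, pitch, yaw] about the fixed x, y, z axes, in that order (R = Rz(yaw) Ry(pitch) Rx(roll)).
In Python, from station import get_obs, viewer, env gives the robot as it stands.
- The arm moves only by the tool arm_command, never from a script. Its argument "rows" is a list of rows, each an object with "delta_pos": the shift along the tool's x, y, z in units of 0.25 m (1.0 is 0.25 m), a list of three; "twist": the turn, a rotation vector about the tool's x, y, z in units of pi rad (1.0 is pi rad), a list of three. In form: [{"delta_pos": [dx, dy, dz], "twist": [wx, wy, wz]}, ...]. A call has 1 to 20 rows; each row shifts and turns the commanded pose from where the row before left it, along the tool's axes as they then stand; what a row does not reach is not made up. A row lasts 1/10 s, in which the tool goes at most 50 mm and 8.59 degrees, less where a joint would pass 70% of its speed; a pose out of reach is approached as far as the arm can. A call with a number of a shift or a turn outside -1 to 1 is refused whole. A call with a gripper value outside its range is refused whole. "gripper" is the opening, from 0 (shut) to 1 (fully open), set as the call begins (left out, the last holds). The fingers move at their own pace and stop on an object; the grip force is fixed at half the most. Time passes only in rows, so rows that do not move let the fingers close. It gives the time, the measured TCP pose, the force, the opening and the grip force at its end, in the units of the state.
- get_obs(): the state, without advancing time (a new reading comes with each control period).
- viewer.grab_frame(name): name is "scene" or "top" or "wrist"; returns (picture, depth): 420x560x3 uint8, red, green, blue; 420x560 float32, m along the optical axis (not along the pixel's ray), 0 where there is no reading.
- viewer.get_calibration(name): a dict with "mtx" (3x3 intrinsics, pixels), "R" (3x3) and "t" (3): a world point X has camera coordinates R X + t; the wrist camera has in their place "tool_from_camera" (4x4, takes a point from camera to tool coordinates, whose origin is the TCP and whose axes are the flange's). Camera axes: x right, y down, z forward; pixel columns grow to the right and rows downward; lengths in m; the calibration is good to about 2 mm. A picture is of the moment at which its call begins: read the wrist's pose just before it. get_calibration takes no time and is no camera call.
- env.hand_in(): hands the job in; it is judged then, once.
The state is a dict: "clock": time; "joint_pos": joint angles; "qd": joint speeds; "tau": joint torques, N m; "ee_pos": TCP position; "ee_rot": TCP orientation; "contact_force": force on the tool from outside, world axes, zero at the start; "wrist_torque": the same for the moment, N m; "opening": finger opening in m; "grip_force": force on a finger pad.
Only numpy, scipy, OpenCV 4.12 (cv2) and the standard library are available. Lean on these libraries where they do the work, as an engineer would, in place of code of your own. Each camera call takes 0.05 s, during which the arm holds its last target. There are 200 camera calls.

TASK

Take the one crispbread in the rack that fits the toaster's slots, stand it in either slot so that it rests on the carriage, and let go of it. Then press the lever on the toaster's end about 30 mm down, two thirds of its travel, and keep it held there: the latch jams at the bottom and does not catch higher up, so never push the lever to the bottom, and finish while still holding it. Leave the other crispbreads and everything else on the counter where they are.

Things in the scene. Friction and masses are not known exactly. Their poses are not given: they have to be found in the camera images.
- toaster: Two-slot metal toaster, fixed to the counter: 180 (x) by 290 (y) by 180 mm high, black ends. Its origin is the centre of its underside; its y axis runs along the slots, the lever is on its -y end, z is up. A small browning knob sits low on that end, 52 mm to +x of the lever.
- slot_a (a point): Centre of the mouth of one slot, level with the toaster's top (180 mm above the counter). The slot is 26 mm wide (toaster x) and 118 mm long (toaster y). With the lever up, the carriage on which bread rests is 50 mm below the mouth.
- slot_b (a point): Centre of the mouth of the other slot, alike and at the same height, 68 mm from the first along the toaster's x.
- carriage (a point): Point on the toaster's carriage: level with the top face of the plates that carry the bread in both slots, on the toaster's centre line between them. 130 mm above the counter when the lever is up; it moves down with the lever, mm for mm.
- lever_top (a point): Centre of the flat top face of the lever's black grip, 40 mm (toaster x) by 34 mm (toaster y, outwards) and 14 mm thick, which begins 10 mm out from the toaster's -y end; this point is 27 mm out from that end and 165 mm above the counter with the lever up. It goes straight down with the lever.
- lever (a joint): How far the lever is pressed down, in m: 0 up, 0.045 at the bottom stop. A spring pushes it back up (about 4 N at the top, 110 N/m more as it goes down, so about 7 to 8 N at 30 mm); it does not latch.
- rack: Low wooden rack, fixed: 220 (x) by 150 (y) by 24 mm high, with three grooves along its y, 66 mm apart, their floor 12 mm above the counter. A crispbread stands upright in each, in any order. Origin at the centre of the underside.
- slice_a: Crispbread, hard and rigid, standing: 16 mm thick, 140 mm wide, 100 mm high. Its origin is the centre of its underside; x runs through the thickness, y along the width, z up.
- slice_b: Crispbread, hard and rigid, standing: 16 mm thick, 100 mm wide, 100 mm high. Its origin is the centre of its underside; x runs through the thickness, y along the width, z up.
- slice_c: Crispbread, hard and rigid, standing: 34 mm thick, 100 mm wide, 100 mm high. Its origin is the centre of its underside; x runs through the thickness, y along the width, z up.
- mug: Loose, standing on the counter, to be left alone; origin at the centre of its underside. White mug, 76 mm across, 90 mm high, with a handle.
- jar: Loose, standing on the counter, to be left alone; origin at the centre of its underside. Amber glass jar with a steel lid, 66 mm across, 90 mm high.
- shaker: Loose, standing on the counter, to be left alone; origin at the centre of its underside. Steel salt shaker, 40 mm across, 74 mm high.
- spoon: Loose steel spoon, 170 mm long, lying on the counter, to be left alone.
- bowl: Loose, standing on the counter, to be left alone; origin at the centre of its underside. White bowl, 110 mm across, 60 mm high.
- plate: Loose, standing on the counter, to be left alone; origin at the centre of its underside. White plate, 190 mm across, 20 mm high.
- eggcup: Loose, standing on the counter, to be left alone; origin at the centre of its underside. White egg cup, 48 mm across, 60 mm high.
Mind the look-alikes: they are no part of the job. Leave any purple or turquoise look-alike of the slice_b alone.

How it is judged (in metres and radians):
On the way, in this order (a step that is already met when the one before it is completed fails the run):
1. the 100 x 16 mm crispbread stands on the carriage in a slot, let go, with the lever still up ((horizontal distance between slice_b and slot_a below 0.02 m or horizontal distance between slice_b and slot_b below 0.02 m) and z of slice_b in the frame of carriage between -0.008 and 0.008 m and angle between the x axis of slice_b and the x axis of toaster, either way round below 0.35 rad and contact force between the fingers and slice_b below 0.05 N and value of joint lever below 0.007 m), for 0.2 s.
2. the robot holds the lever 22 to 38 mm down (value of joint lever between 0.022 and 0.038 m and contact force between any of the fingers, the arm and toaster above 1 N), for 0.3 s.
At the end, for the whole second after the job is handed in: The robot holds the lever still, 22 to 38 mm down, pushing on it with more than 1 N; the 100 x 16 mm crispbread stands free in either slot (within 20 mm of the slot's centre, turned or leaning less than 0.35 rad), its underside within 8 mm of the carriage's top (all of step 2 and (horizontal distance between slice_b and slot_a below 0.02 m or horizontal distance between slice_b and slot_b below 0.02 m) and z of slice_b in the frame of carriage between -0.008 and 0.008 m and angle between the x axis of slice_b and the x axis of toaster, either way round below 0.35 rad and contact force between the fingers and slice_b below 0.05 N and velocity of joint lever between -0.01 and 0.01 m/s); the arm keeps its last pose, push and grip.
It fails at once if the lever is pushed to the bottom (over 42 mm) (value of joint lever above 0.042 m).
It fails at once if another crispbread or something else on the counter is moved by over 40 mm (distance of any of slice_a, slice_c, mug, jar, shaker, spoon, bowl, plate, eggcup from where it was at the start of the episode above 0.04 m).
It also fails if it takes over 51 s, if anything falls off the work surface, if the arm or the gripper's body presses on something with over 40 N, if the wrist force passes 120 N, or if a joint passes its speed limit or range.

## Working session

There is one attempt and no reset: what is moved stays moved. The work goes in short steps, Python scripts to look and compute and a tool call to move; the robot and the scene stay as the last step left them, time stands still between calls to the robot, and variables do not carry over. Pictures are saved under pics/ and viewed, at most 10 in all, crops included, and the job is handed in when it is done.

Besides the shell and the picture viewer there is one more tool, called by a JSON object that holds its "method" and its "body", one argument or row to a line. arm_command: Moves the arm, as the interface text tells. Shifts and turns lie within -1 to 1; 1 stands for 0.25 m of shift or pi rad of turn. Its arguments: {"type":"object","properties":{"rows":{"type":"array"},"gripper":{"type":"number"}},"required":["rows"]}

```bash
mkdir -p pics
python3 - <<'E'
from station import get_obs, viewer, env
import cv2, numpy as np
for n in ("scene","top"):
    p,d=viewer.grab_frame(n); cv2.imwrite(f"pics/{n}0.png",p[:,:,::-1]); np.savez(f"pics/{n}0.npz",p=p,d=d)
    c=viewer.get_calibration(n); print(n,{k:np.round(v,3).tolist() for k,v in c.items()}, (d>0).mean())
print(get_obs()); print(viewer.get_calibration("wrist"))
E
```

```text
scene {'mtx': [[393.113, 0.0, 276.727], [0.0, 393.113, 208.639], [0.0, 0.0, 1.0]], 'R': [[-0.743, 0.67, 0.015], [0.541, 0.613, -0.576], [-0.395, -0.42, -0.817]], 't': [0.413, -0.219, 1.76]} 0.996296768707483
top {'mtx': [[408.383, 0.0, 276.529], [0.0, 408.383, 215.147], [0.0, 0.0, 1.0]], 'R': [[0.025, -1.0, 0.014], [-0.994, -0.026, -0.11], [0.11, -0.011, -0.994]], 't': [-0.05, 0.535, 1.362]} 0.9959396258503401
{'clock': 0.1, 'joint_pos': array([ 85.2102352 ,  28.74932637, -24.45608374,  88.88595773,
        12.65275565,  65.22009579, -12.05070516]), 'qd': array([ 0.08881633, -0.19433719, -0.06193184, -0.04191527,  0.01924744,
       -0.02503828, -0.00195284]), 'tau': array([-1.17133543e-02, -5.67871785e+01, -5.83872244e+00, -2.79915315e+01,
       -6.89930096e-02,  2.40205612e-02,  3.52666291e-05]), 'ee_pos': array([ 0.22068253, -0.61071229,  0.22577167]), 'ee_rot': array([-1.79898542e+02, -2.83760774e-03,  1.98738279e+01]), 'contact_force': array([-0.14436774,  0.08921106, -0.92994732]), 'wrist_torque': array([ 0.02560925, -0.02788091, -0.03513882]), 'grip_force': 0.0, 'opening': 0.0919153296272019}
{'mtx': array([[341.53151165,   0.        , 273.71027141],
       [  0.        , 341.53151165, 207.70099259],
       [  0.        ,   0.        ,   1.        ]]), 'tool_from_camera': array([[ 4.85047856e-04, -9.65660206e-01, -2.59807874e-01,
         6.88080176e-02],
       [ 9.99999724e-01,  3.22310373e-04,  6.68976727e-04,
         2.23768689e-03],
       [-5.62265432e-04, -2.59808127e-01,  9.65660096e-01,
        -1.58288180e-01],
       [ 0.00000000e+00,  0.00000000e+00,  0.00000000e+00,
         1.00000000e+00]])}
```

View pics/scene0.png

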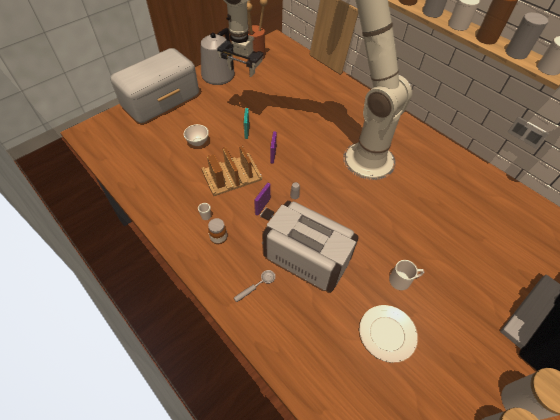

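View pics/top0.png

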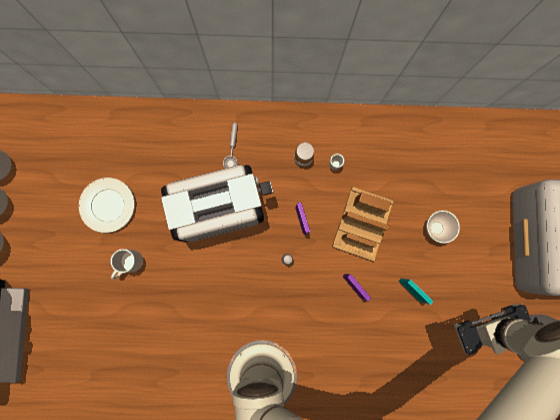

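The scene view shows the toaster at (310,243), with its lever at the purple slab's corner (268,213), and the rack at (231,170). In the top view the toaster is at (213,204), the lever grip at (266,188) and the rack at (363,224). Slab candidates in the top view are the three rack slices near (373,205), (365,222) and (360,240), and the look-alikes purple (303,218), purple (357,288) and turquoise (416,291). The target has to be one of the rack slices, so I'll measure those next.

```bash
cat > h.py <<'E'
import numpy as np, cv2
from scipy import ndimage
def cloud(cal,d):
    v,u=np.mgrid[:d.shape[0],:d.shape[1]]; K=cal["mtx"]
    c=np.stack([(u-K[0,2])/K[0,0]*d,(v-K[1,2])/K[1,1]*d,d],-1)
    return c
def world(cal,d): return (cloud(cal,d)-cal["t"])@cal["R"]
E
python3 - <<'E'
from station import viewer
from h import *
f=np.load("pics/top0.npz"); p,d=f["p"],f["d"]; W=world(viewer.get_calibration("top"),d)
print("counter z",np.median(W[300:330,150:220,2]))
def rect(m,name):
    l,n=ndimage.label(m)
    for i in range(1,n+1):
        k=l==i
        if k.sum()<25: continue
        P=W[k]; (c,s,a)=cv2.minAreaRect((P[:,:2]*1000).astype(np.float32))
        v,u=np.argwhere(k).mean(0)
        print(name,"px",int(u),int(v),"n",k.sum(),"c",np.round(c,1),"s",np.round(s,1),"a",round(a,1),"z",np.round(np.percentile(P[:,2],[10,50,90]),3))
roi=np.zeros(d.shape,bool); roi[170:275,322:405]=1
rect(roi&(W[...,2]>0.095),"slice"); rect(roi&(W[...,2]>0.01),"rack")
roi[:]=0; roi[155:255,155:280]=1
rect(roi&(W[...,2]>0.172),"toastertop"); rect(roi&(W[...,2]<0.172)&(W[...,2]>0.15),"leverish")
for n,(u,v) in dict(p1=(303,218),p2=(357,288),tq=(416,291),shaker=(288,259),jar=(305,150),egg=(337,160),bowl=(443,227)).items(): print(n,np.round(W[v,u],3))
a=cv2.resize(p[160:270,150:280],None,fx=4,fy=4,interpolation=cv2.INTER_CUBIC);b=cv2.resize(p[180:270,325:400],None,fx=4,fy=4,interpolation=cv2.INTER_CUBIC)
o=np.zeros((440,800,3),np.uint8);o[:440,:520]=a;o[:360,520:800]=b[:,:280];cv2.imwrite("pics/c1.png",o[:,:,::-1])
E
```

```text
counter z 0.001211310468810182
slice px 373 202 n 353 c [ 578.7 -349.6] s [100.   35.1] a 73.3 z [0.107 0.112 0.117]
slice px 367 220 n 246 c [ 478.3 -196.4] s [ 86.  390.8] a 16.2 z [0.106 0.112 0.116]
slice px 360 240 n 177 c [ 435.5 -184.3] s [ 55.6 339.3] a 8.7 z [0.107 0.112 0.116]
rack px 362 223 n 2730 c [ 450.7 -264.7] s [235.6 448.3] a 43.4 z [0.013 0.027 0.113]
toastertop px 210 202 n 4657 c [494.5 149.8] s [307.8 290.3] a 15.6 z [0.176 0.18  0.184]
leverish px 265 188 n 157 c [602.6   5.6] s [39.  45.6] a 16.2 z [0.162 0.165 0.169]
leverish px 206 188 n 71 c [600.9 181.9] s [ 16.7 118. ] a 24.0 z [0.153 0.163 0.17 ]
leverish px 213 231 n 29 c [466.6 157. ] s [ 3.3 63.7] a 16.3 z [0.154 0.167 0.171]
p1 [ 0.521 -0.121  0.1  ]
p2 [ 0.302 -0.298  0.097]
tq [ 0.297 -0.487  0.096]
shaker [ 0.388 -0.076  0.078]
jar [ 0.75  -0.125  0.088]
egg [ 0.738 -0.244  0.012]
bowl [ 0.512 -0.615  0.009]
```

View pics/c1.png

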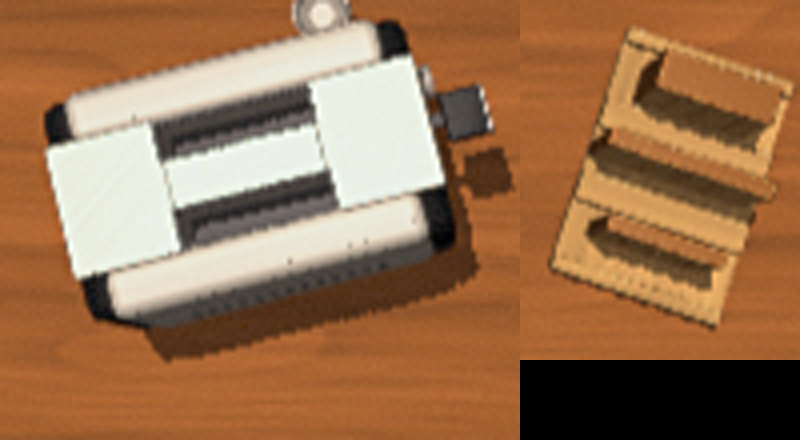

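The crop shows the three rack slices: the top one is thick (34 mm), the middle one is wide (about 140 mm), and the bottom one near top-view pixel (360,240) is thin and 100 mm wide, so it's slice_b. The toaster's two slots are clear, and the lever grip is at its right end. Next I'll fit the geometry without the outliers.

Run:
```python
from station import viewer
from h import *
f=np.load("pics/top0.npz"); p,d=f["p"],f["d"]; W=world(viewer.get_calibration("top"),d)
def fit(P,name):
    for _ in range(3):
        m=np.median(P[:,:2],0); r=np.linalg.norm(P[:,:2]-m,axis=1); P=P[r<max(0.1,2.5*np.median(r))]
    (c,s,a)=cv2.minAreaRect((P[:,:2]*1000).astype(np.float32)); c0=P[:,:2].mean(0)
    _,_,V=np.linalg.svd(P[:,:2]-c0,full_matrices=False); q=(P[:,:2]-c0)@V.T*1000
    lo,hi=np.percentile(q,1,0),np.percentile(q,99,0); ctr=c0+((lo+hi)/2/1000)@V
    print(name,len(P),"rect",np.round(c,1),np.round(s,1),round(a,1),"pca ang",round(np.degrees(np.arctan2(V[0,1],V[0,0]))%180,1),"ext",np.round(hi-lo,1),"c",np.round(ctr,4),"z",np.round(np.median(P[:,2]),3)); return ctr
for n,(u,v) in dict(top=(373,202),mid=(367,220),low=(360,240)).items():
    l,_=ndimage.label(W[...,2]>0.095); 
    k=np.zeros(d.shape,bool); k[170:275,322:405]=1; l,_=ndimage.label(k&(W[...,2]>0.095)&(W[...,2]<.13)); ids=l[v-3:v+4,u-3:u+4]; i=np.bincount(ids[ids>0]).argmax(); fit(W[l==i],n)
k=np.zeros(d.shape,bool); k[170:275,322:405]=1; fit(W[k&(abs(W[...,2]-.024)<.012)],"rack")
k[:]=0; k[155:255,155:258]=1; M=k&(abs(W[...,2]-.18)<.012); fit(W[M],"toast")
# white plates (bright) and slots (dark/deep between them)
B=M&(p.min(2)>195); fit(W[B],"whiteplates")
k[:]=0; k[175:200,257:275]=1; fit(W[k&(abs(W[...,2]-.165)<.01)],"lever")
# slot mouth via pixels: dark px inside the plates, ray cast to z=.18
c=viewer.get_calibration("top"); K,R,t=c["mtx"],c["R"],c["t"]; o=-R.T@t
v,u=np.mgrid[:420,:560]; ray=np.stack([(u-K[0,2])/K[0,0],(v-K[1,2])/K[1,1],np.ones(u.shape)],-1)@R
G=o+ray*((.18-o[2])/ray[...,2])[...,None]
k[:]=0; k[176:224,186:236]=1; D=k&(p.max(2)<150); l,n=ndimage.label(D)
for i in range(1,n+1):
    if (l==i).sum()>60: fit(G[l==i],"slot")
```

```text
top 353 rect [ 578.7 -349.6] [100.   35.1] 73.3 pca ang 72.3 ext [98.7 33.2] c [ 0.5787 -0.3492] z 0.112
mid 243 rect [ 516.6 -328.5] [139.9  17.3] 72.5 pca ang 72.3 ext [136.3  16.6] c [ 0.5168 -0.3275] z 0.112
low 176 rect [ 454.3 -307.5] [99.3 16.4] 72.4 pca ang 72.2 ext [98.2 16. ] c [ 0.4541 -0.307 ] z 0.112
rack 1462 rect [ 481.1 -322.1] [151.  293.6] 72.2 pca ang 167.9 ext [222.7 157.6] c [ 0.5145 -0.3322] z 0.023
toast 4730 rect [556.1 166.6] [180.6 291.2] 16.4 pca ang 107.6 ext [280.4 175.2] c [0.555  0.1668] z 0.18
whiteplates 3273 rect [557.5 167.1] [160.6 286.4] 16.3 pca ang 106.8 ext [278.7 156.5] c [0.5569 0.1673] z 0.181
lever 158 rect [599.4   7.9] [43.7 51.9] 16.3 pca ang 112.1 ext [44.7 39.8] c [0.6023 0.005 ] z 0.165
slot 410 rect [590.8 176.4] [ 31.2 123.8] 16.6 pca ang 106.4 ext [120.8  30.4] c [0.5906 0.1764] z 0.18
slot 434 rect [523.4 156.7] [ 32.9 123. ] 16.5 pca ang 106.8 ext [121.  32.] c [0.5234 0.1568] z 0.18
```

The measurements agree with the given sizes:

| Thing | Centre (x, y) | Angle |
|---|---|---|
| slice_b | (0.454, -0.307) | y axis at 72.3° |
| Slots | (0.590, 0.176) and (0.524, 0.157) | toaster y axis at 106.4° |
| Lever | about (0.604, 0.003) | |

I'll turn the tool by +52.4° first.

{"method": "arm_command", "body": {
  "rows": [
    {"delta_pos":[0,0,0],"twist":[0,0,-0.0364]},
    {"delta_pos":[0,0,0],"twist":[0,0,-0.0364]},
    {"delta_pos":[0,0,0],"twist":[0,0,-0.0364]},
    {"delta_pos":[0,0,0],"twist":[0,0,-0.0364]},
    {"delta_pos":[0,0,0],"twist":[0,0,-0.0364]},
    {"delta_pos":[0,0,0],"twist":[0,0,-0.0364]},
    {"delta_pos":[0,0,0],"twist":[0,0,-0.0364]},
    {"delta_pos":[0,0,0],"twist":[0,0,-0.0364]},
    {"delta_pos":[0,0,0],"twist":[0,0,0]}
  ],
  "gripper": 0.45
}}

```text
clock: 1.0
ee_pos: [0.2206, -0.611, 0.2261]
ee_rot: [-180.0, -0.1, 72.3]
contact_force: [0.4, 0.4, 0.1]
opening: 0.0415
grip_force: 0.0
```

```bash
cat > go.py <<'E'
import sys; from station import get_obs
import numpy as np
from scipy.spatial.transform import Rotation as Ro
a=[float(x) for x in sys.argv[1:]]; o=get_obs(); R=Ro.from_euler("xyz",o["ee_rot"],degrees=True)
print("t",o["clock"],"pos",np.round(o["ee_pos"],4),"rot",np.round(o["ee_rot"],2),"q",np.round(o["joint_pos"],1),"F",np.round(o["contact_force"],1),"open",o["opening"],o["grip_force"])
print("units tool",np.round(R.inv().apply(np.array(a[:3])-o["ee_pos"])/.25,4),"mm",np.round(np.linalg.norm(np.array(a[:3])-o["ee_pos"])*1e3))
if len(a)>3:
    print("twist",np.round((R.inv()*Ro.from_euler("xyz",[180,0,a[3]],degrees=True)).as_rotvec()/np.pi,4))
E
python3 go.py .4543 -.3073 .21 72.3
```

```text
t 1.0 pos [ 0.2206 -0.611   0.2261] rot [-1.7997e+02 -7.0000e-02  7.2340e+01] q [ 92.6  30.9 -35.5  88.6  18.9  66.7  35.8] F [0.4 0.4 0.1] open 0.04147909271709606 0.0
units tool [1.441  0.522  0.0657] mm 384.0
twist [-0.0001 -0.0004  0.0002]
```

{"method": "arm_command", "body": {
  "rows": [
    {"delta_pos":[0.12,0.0435,0.0055],"twist":[0,0,0]},
    {"delta_pos":[0.12,0.0435,0.0055],"twist":[0,0,0]},
    {"delta_pos":[0.12,0.0435,0.0055],"twist":[0,0,0]},
    {"delta_pos":[0.12,0.0435,0.0055],"twist":[0,0,0]},
    {"delta_pos":[0.12,0.0435,0.0055],"twist":[0,0,0]},
    {"delta_pos":[0.12,0.0435,0.0055],"twist":[0,0,0]},
    {"delta_pos":[0.12,0.0435,0.0055],"twist":[0,0,0]},
    {"delta_pos":[0.12,0.0435,0.0055],"twist":[0,0,0]},
    {"delta_pos":[0.12,0.0435,0.0055],"twist":[0,0,0]},
    {"delta_pos":[0.12,0.0435,0.0055],"twist":[0,0,0]},
    {"delta_pos":[0.12,0.0435,0.0055],"twist":[0,0,0]},
    {"delta_pos":[0.12,0.0435,0.0055],"twist":[0,0,0]},
    {"delta_pos":[0,0,0],"twist":[0,0,0]},
    {"delta_pos":[0,0,0],"twist":[0,0,0]}
  ]
}}

```text
clock: 2.4
ee_pos: [0.4551, -0.3073, 0.2101]
ee_rot: [-180.0, 0.0, 72.3]
contact_force: [-1.0, -1.0, 0.8]
opening: 0.0416
grip_force: 0.0
```

```bash
cat > wr.py <<'E'
import sys; from station import get_obs, viewer
from h import *; from scipy.spatial.transform import Rotation as Ro
def wrist(name=None):
    o=get_obs(); c=viewer.get_calibration("wrist"); p,d=viewer.grab_frame("wrist")
    T=c["tool_from_camera"]; X=cloud(c,d)@T[:3,:3].T+T[:3,3]
    W=X@Ro.from_euler("xyz",o["ee_rot"],degrees=True).as_matrix().T+o["ee_pos"]
    if name: cv2.imwrite(f"pics/{name}.png",p[:,:,::-1])
    return p,d,W,X,o
E
python3 go.py .4543 -.3073 .074 72.3
python3 - <<'E'
from wr import *
p,d,W,X,o=wrist("w1")
m=(abs(W[...,2]-.112)<.012)&(d>0)
l,n=ndimage.label(m)
for i in range(1,n+1):
    k=l==i
    if k.sum()<200: continue
    print(np.argwhere(k).mean(0)[::-1].astype(int),k.sum(),[np.round(x,1) for x in cv2.minAreaRect((W[k][:,:2]*1000).astype(np.float32))],np.median(W[k][:,2]))
E
```

```text
t 2.4 pos [ 0.4551 -0.3073  0.2101] rot [-179.98    0.     72.28] q [ 65.5  22.9 -42.8 104.   17.7  60.   -1.8] F [-1.  -1.   0.8] open 0.04159308357089305 0.0
units tool [-0.0008 -0.0028  0.5446] mm 136.0
twist [-0.0001  0.     -0.0001]
[359 179] 2982 [array([ 524.4, -314.1]), array([105.1,  16.5]), np.float64(72.4)] 0.11208038388034985
[275 203] 2484 [array([ 456.8, -309.8]), array([99. , 15.6]), np.float64(72.1)] 0.11211899426062197
[443 193] 4798 [array([ 583.9, -342.4]), array([80.1, 34.2]), np.float64(72.6)] 0.11216484003504254
[121 218] 314 [array([ 331.4, -283. ]), array([29.8, 13.5]), np.float64(42.3)] 0.10059618323281208
```

View pics/w1.png

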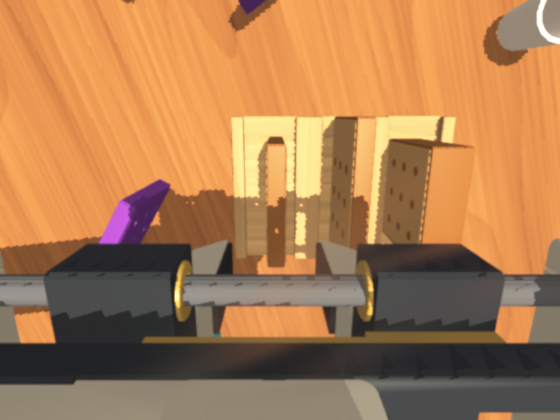

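The wrist view confirms the thin 100 mm slice at (276,203), midway between the open fingers, with its neighbours clear at (355,180) and (425,195). I'll go down and grip it.

{"method": "arm_command", "body": {
  "rows": [
    {"delta_pos":[-0.002,0.002,0.068],"twist":[0,0,0]},
    {"delta_pos":[-0.002,0.002,0.068],"twist":[0,0,0]},
    {"delta_pos":[0,0,0.068],"twist":[0,0,0]},
    {"delta_pos":[0,0,0.068],"twist":[0,0,0]},
    {"delta_pos":[0,0,0.068],"twist":[0,0,0]},
    {"delta_pos":[0,0,0.068],"twist":[0,0,0]},
    {"delta_pos":[0,0,0.068],"twist":[0,0,0]},
    {"delta_pos":[0,0,0.068],"twist":[0,0,0]},
    {"delta_pos":[0,0,0],"twist":[0,0,0]}
  ]
}}

```text
clock: 3.35
ee_pos: [0.4533, -0.309, 0.0717]
ee_rot: [-179.8, -0.1, 72.2]
contact_force: [0.5, 0.6, 0.2]
opening: 0.0416
grip_force: 0.0
```

{"method": "arm_command", "body": {
  "rows": [
    {"delta_pos":[0,0,0],"twist":[0,0,0]},
    {"delta_pos":[0,0,0],"twist":[0,0,0]},
    {"delta_pos":[0,0,0],"twist":[0,0,0]},
    {"delta_pos":[0,0,0],"twist":[0,0,0]},
    {"delta_pos":[0,0,0],"twist":[0,0,0]},
    {"delta_pos":[0,0,0],"twist":[0,0,0]},
    {"delta_pos":[0,0,0],"twist":[0,0,0]},
    {"delta_pos":[0,0,0],"twist":[0,0,0]}
  ],
  "gripper": 0
}}

```text
clock: 4.15
ee_pos: [0.456, -0.3096, 0.075]
ee_rot: [179.9, 0.0, 72.3]
contact_force: [0.1, -0.9, 5.9]
opening: 0.0157
grip_force: 30.0
```

The opening is 15.7 mm, so the right slice is in the grip. I'll lift it.

{"method": "arm_command", "body": {
  "rows": [
    {"delta_pos":[0,0,-0.05],"twist":[0,0,0]},
    {"delta_pos":[0,0,-0.1],"twist":[0,0,0]},
    {"delta_pos":[0,0,-0.1],"twist":[0,0,0]},
    {"delta_pos":[0,0,-0.1],"twist":[0,0,0]},
    {"delta_pos":[0,0,-0.1],"twist":[0,0,0]},
    {"delta_pos":[0,0,-0.1],"twist":[0,0,0]},
    {"delta_pos":[0,0,-0.1],"twist":[0,0,0]},
    {"delta_pos":[0,0,-0.1],"twist":[0,0,0]},
    {"delta_pos":[0,0,-0.1],"twist":[0,0,0]},
    {"delta_pos":[0,0,-0.03],"twist":[0,0,0]},
    {"delta_pos":[0,0,0],"twist":[0,0,-0.0379]},
    {"delta_pos":[0,0,0],"twist":[0,0,-0.0379]},
    {"delta_pos":[0,0,0],"twist":[0,0,-0.0379]},
    {"delta_pos":[0,0,0],"twist":[0,0,-0.0379]},
    {"delta_pos":[0,0,0],"twist":[0,0,-0.0379]},
    {"delta_pos":[0,0,0],"twist":[0,0,0]},
    {"delta_pos":[0,0,0],"twist":[0,0,0]}
  ]
}}

```text
clock: 5.85
ee_pos: [0.455, -0.3091, 0.2937]
ee_rot: [-180.0, -0.1, 106.2]
contact_force: [0.5, -0.3, -0.4]
opening: 0.016
grip_force: 30.0
```

```bash
python3 go.py .5244 .157 .29 106.4
```

```text
t 5.85 pos [ 0.455  -0.3091  0.2937] rot [-1.7997e+02 -5.0000e-02  1.0622e+02] q [ 72.6  19.9 -51.3  98.2  16.4  70.   33.4] F [ 0.5 -0.3 -0.4] open 0.016045350163396414 29.999400973320007
units tool [1.7128 0.7872 0.016 ] mm 471.0
twist [-0.0001 -0.0003 -0.001 ]
```

{"method": "arm_command", "body": {
  "rows": [
    {"delta_pos":[0.06,0.028,0],"twist":[0,0,0]},
    {"delta_pos":[0.12,0.055,0.001],"twist":[0,0,0]},
    {"delta_pos":[0.12,0.055,0.001],"twist":[0,0,0]},
    {"delta_pos":[0.12,0.055,0.001],"twist":[0,0,0]},
    {"delta_pos":[0.12,0.055,0.001],"twist":[0,0,0]},
    {"delta_pos":[0.12,0.055,0.001],"twist":[0,0,0]},
    {"delta_pos":[0.12,0.055,0.001],"twist":[0,0,0]},
    {"delta_pos":[0.12,0.055,0.001],"twist":[0,0,0]},
    {"delta_pos":[0.12,0.055,0.001],"twist":[0,0,0]},
    {"delta_pos":[0.12,0.055,0.001],"twist":[0,0,0]},
    {"delta_pos":[0.12,0.055,0.001],"twist":[0,0,0]},
    {"delta_pos":[0.12,0.055,0.001],"twist":[0,0,0]},
    {"delta_pos":[0.12,0.055,0.001],"twist":[0,0,0]},
    {"delta_pos":[0.12,0.055,0.001],"twist":[0,0,0]},
    {"delta_pos":[0.09,0.042,0],"twist":[0,0,0]},
    {"delta_pos":[0,0,0],"twist":[0,0,0]},
    {"delta_pos":[0,0,0],"twist":[0,0,0]}
  ]
}}

```text
clock: 7.55
ee_pos: [0.522, 0.1576, 0.2909]
ee_rot: [-180.0, 0.0, 106.5]
contact_force: [0.1, 0.2, -1.4]
opening: 0.016
grip_force: 30.0
```

```bash
python3 go.py .5244 .157 .29 106.4
python3 - <<'E'
from wr import *
p,d,W,X,o=wrist("w2"); np.savez("pics/w2.npz",p=p,d=d,W=W,X=X)
m=(d>0)&(abs(X[...,1])<.02)&(X[...,2]>-.06)&(X[...,2]<.04); 
l,n=ndimage.label(m)
for i in range(1,n+1):
    k=l==i
    if k.sum()>200: print("slice?",np.argwhere(k).mean(0)[::-1].astype(int),k.sum(),"tool x/y/z pct",[np.round(np.percentile(X[k][:,j],[2,50,98]),4) for j in range(3)])
p,d=viewer.grab_frame("top"); np.savez("pics/top1.npz",p=p,d=d)
E
```

```text
t 7.55 pos [0.522  0.1576 0.2909] rot [-1.7997e+02  1.0000e-02  1.0651e+02] q [ 27.2  22.1 -59.3  98.9  20.   70.6 -20.6] F [ 0.1  0.2 -1.4] open 0.015997175837447173 29.99954402446747
units tool [-0.005   0.0085  0.0035] mm 3.0
twist [-0.0002  0.      0.0006]
slice? [273 220] 5989 tool x/y/z pct [array([0.0073, 0.0281, 0.0496]), array([-0.0147, -0.001 ,  0.013 ]), array([-0.0384, -0.0368,  0.0132])]
slice? [273 320] 1836 tool x/y/z pct [array([-0.0197, -0.0097,  0.0028]), array([-0.0111, -0.0008,  0.0094]), array([-0.0577, -0.0376, -0.0341])]
```

View pics/w2.png

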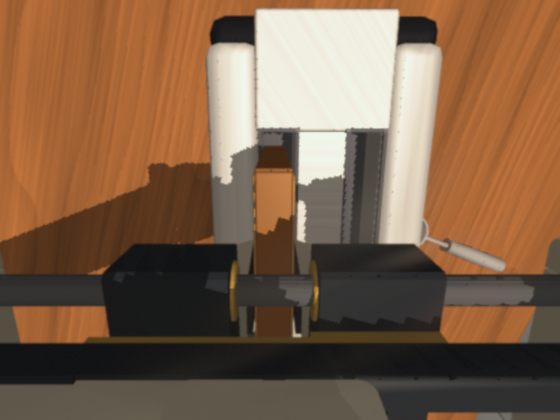

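The slice (273,220) hangs just above the left slot, whose far end is at (275,135). The middle plate is at (320,185), and the outer slot, shaded, is at (365,185). I'll measure the slot in tool axes.

Run:
```python
import numpy as np
f=np.load("pics/w2.npz"); X,W,p,d=f["X"],f["W"],f["p"],f["d"]
lev=(abs(W[...,2]-.18)<.009)&(d>0)
for v in (140,155,170,190,205):
    r=X[v,285:360][lev[v,285:360]]; print(v,"mid plate y",np.round(np.percentile(r[:,1],[1,99]),4),"x",np.round(np.median(r[:,0]),4), "left case y max",np.round(X[v,205:262][lev[v,205:262]][:,1].max() if lev[v,205:262].any() else 0,4))
for u in (280,290,298,355,365,375):
    c=X[90:150,u][lev[90:150,u]]; print(u,"plate near edge x",np.round(c[:,0].min(),4),"y",np.round(np.median(c[:,1]),4))
c=X[60,200:440]; k=lev[60,200:440]; print("big plate y",np.round([c[k][:,1].min(),c[k][:,1].max()],4), "z",np.median(W[60,270:390,2]))
```

```text
140 mid plate y [0.0161 0.057 ] x 0.0493 left case y max -0.0106
155 mid plate y [0.0157 0.0567] x 0.0377 left case y max -0.0123
170 mid plate y [0.0158 0.0567] x 0.0259 left case y max -0.0173
190 mid plate y [0.0167 0.0569] x 0.0097 left case y max -0.0192
205 mid plate y [0.0169 0.0568] x -0.0027 left case y max -0.0186
280 plate near edge x 0.056 y 0.004
290 plate near edge x 0.056 y 0.0116
298 plate near edge x 0.0424 y 0.0178
355 plate near edge x 0.0561 y 0.061
365 plate near edge x 0.0561 y 0.0685
375 plate near edge x 0.0561 y 0.076
big plate y [-0.0518  0.1211] z 0.17964421141945658
```

{"method": "arm_command", "body": {
  "rows": [
    {"delta_pos":[-0.008,0.012,0],"twist":[0,0,0]},
    {"delta_pos":[0,0,0],"twist":[0,0,0]},
    {"delta_pos":[0,0,0.04],"twist":[0,0,0]},
    {"delta_pos":[0,0,0.04],"twist":[0,0,0]},
    {"delta_pos":[0,0,0.04],"twist":[0,0,0]},
    {"delta_pos":[0,0,0.04],"twist":[0,0,0]},
    {"delta_pos":[0,0,0.04],"twist":[0,0,0]},
    {"delta_pos":[0,0,0.04],"twist":[0,0,0]},
    {"delta_pos":[0,0,0.04],"twist":[0,0,0]},
    {"delta_pos":[0,0,0],"twist":[0,0,0]},
    {"delta_pos":[0,0,0],"twist":[0,0,0]}
  ]
}}

```text
clock: 8.75
ee_pos: [0.5264, 0.1552, 0.2208]
ee_rot: [-180.0, -0.0, 106.4]
contact_force: [0.2, 0.1, -0.8]
opening: 0.0162
grip_force: 30.0
```

```bash
python3 go.py .5244 .157 .194 106.4
python3 - <<'E'
from wr import *
p,d,W,X,o=wrist("w3")
lev=(abs(W[...,2]-.18)<.009)&(d>0)
print("slice near pads z", np.round(np.percentile(W[150:230,255:295,2],[50,90]),3))
E
```

```text
t 8.75 pos [0.5264 0.1552 0.2208] rot [-1.7998e+02 -1.0000e-02  1.0641e+02] q [ 24.6  26.6 -56.4 103.2  24.6  63.5 -23.9] F [ 0.2  0.1 -0.8] open 0.016230245535742396 29.999529719352722
units tool [ 0.009  -0.0057  0.1073] mm 27.0
twist [-0.0001 -0.0001  0.0001]
slice near pads z [0.258 0.259]
```

View pics/w3.png

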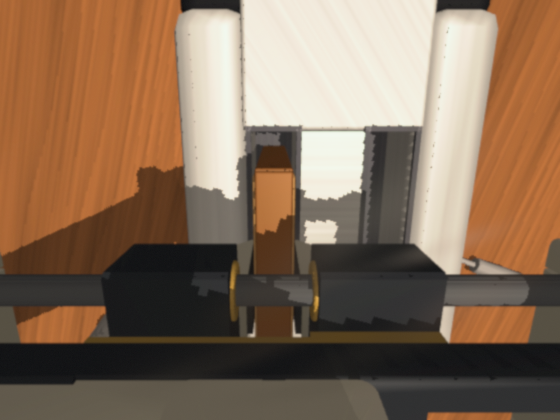

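The slice at (274,205) is in the left slot, which spans columns 248–297, with no contact force and its underside about 28 mm above the carriage. I'll lower it to the carriage.

{"method": "arm_command", "body": {
  "rows": [
    {"delta_pos":[0,0,0.03],"twist":[0,0,0]},
    {"delta_pos":[0,0,0.03],"twist":[0,0,0]},
    {"delta_pos":[0,0,0.03],"twist":[0,0,0]},
    {"delta_pos":[0,0,0.016],"twist":[0,0,0]},
    {"delta_pos":[0,0,0],"twist":[0,0,0]},
    {"delta_pos":[0,0,0],"twist":[0,0,0]},
    {"delta_pos":[0,0,0],"twist":[0,0,0]}
  ]
}}

```text
clock: 9.5
ee_pos: [0.5266, 0.1552, 0.1947]
ee_rot: [180.0, -0.0, 106.4]
contact_force: [-0.9, 0.1, -0.0]
opening: 0.0159
grip_force: 30.0
```

{"method": "arm_command", "body": {
  "rows": [
    {"delta_pos":[0,0,0.004],"twist":[0,0,0]},
    {"delta_pos":[0,0,0],"twist":[0,0,0]},
    {"delta_pos":[0,0,0],"twist":[0,0,0]}
  ]
}}

```text
clock: 9.8
ee_pos: [0.5265, 0.1551, 0.1936]
ee_rot: [180.0, 0.0, 106.4]
contact_force: [-0.5, 0.5, -0.0]
opening: 0.0155
grip_force: 30.0
```

{"method": "arm_command", "body": {
  "rows": [
    {"delta_pos":[0,0,0],"twist":[0,0,0]},
    {"delta_pos":[0,0,0],"twist":[0,0,0]},
    {"delta_pos":[0,0,0],"twist":[0,0,0]},
    {"delta_pos":[0,0,0],"twist":[0,0,0]},
    {"delta_pos":[0,0,0],"twist":[0,0,0]},
    {"delta_pos":[0,0,0],"twist":[0,0,0]}
  ],
  "gripper": 0.5
}}

```text
clock: 10.4
ee_pos: [0.5265, 0.1551, 0.1935]
ee_rot: [180.0, 0.0, 106.4]
contact_force: [-0.4, -0.2, -0.1]
opening: 0.0458
grip_force: 0.0
```

```bash
python3 go.py .5244 .157 .194 106.4
python3 - <<'E'
from wr import *
p,d,W,X,o=wrist("w4"); k=(W[...,2]>.215)&(abs(X[...,1])<.035)&(X[...,0]>.005)&(X[...,2]>-.05)&(d>0)
l,n=ndimage.label(k)
for i in range(1,n+1):
    q=l==i
    if q.sum()>200: print(np.argwhere(q).mean(0)[::-1].astype(int),q.sum(),[np.round(np.percentile(X[q][:,j],[2,50,98]),4) for j in range(3)],"z",np.round(np.median(W[q][:,2]),4))
E
```

```text
t 10.4 pos [0.5265 0.1551 0.1935] rot [1.800e+02 1.000e-02 1.064e+02] q [ 23.4  28.4 -55.  104.8  26.5  60.8 -25.4] F [-0.4 -0.2 -0.1] open 0.045780918274906296 0.0
units tool [ 0.0097 -0.0059 -0.0019] mm 3.0
twist [ 0.  0. -0.]
[273 217] 4558 [array([0.0091, 0.0309, 0.0495]), array([-0.0085, -0.001 ,  0.0066]), array([-0.0379, -0.0366, -0.0296])] z 0.2302
[203 265] 490 [array([0.0064, 0.0086, 0.0092]), array([-0.0348, -0.0292, -0.0237]), array([-0.0374, -0.0298, -0.0219])] z 0.2233
[344 265] 546 [array([0.0064, 0.0086, 0.0093]), array([0.0221, 0.028 , 0.0346]), array([-0.0375, -0.0298, -0.022 ])] z 0.2233
```

The slice is released: its top is at z 0.230, so it's on the carriage, and it stands upright. I'll rise clear of it and go over the lever.

{"method": "arm_command", "body": {
  "rows": [
    {"delta_pos":[0,0,-0.03],"twist":[0,0,0]},
    {"delta_pos":[0,0,-0.06],"twist":[0,0,0]},
    {"delta_pos":[0,0,-0.06],"twist":[0,0,0]},
    {"delta_pos":[0,0,-0.06],"twist":[0,0,0]},
    {"delta_pos":[0,0,-0.06],"twist":[0,0,0]},
    {"delta_pos":[0,0,-0.06],"twist":[0,0,0]},
    {"delta_pos":[0,0,-0.06],"twist":[0,0,0]},
    {"delta_pos":[0,0,0],"twist":[0,0,0]},
    {"delta_pos":[0,0,0],"twist":[0,0,0]}
  ]
}}

```text
clock: 11.35
ee_pos: [0.5266, 0.155, 0.2912]
ee_rot: [180.0, 0.0, 106.4]
contact_force: [-0.3, -0.5, 0.2]
opening: 0.0462
grip_force: 0.0
```

```bash
python3 go.py .605 .002 .29 106.4
```

```text
t 11.35 pos [0.5266 0.155  0.2912] rot [1.7998e+02 2.0000e-02 1.0638e+02] q [ 27.2  22.4 -59.1  98.4  20.3  70.7 -20.4] F [-0.3 -0.5  0.2] open 0.04618273480092622 0.0
units tool [-0.6755  0.1285  0.0049] mm 172.0
twist [ 0.0001  0.0001 -0.0001]
```

{"method": "arm_command", "body": {
  "rows": [
    {"delta_pos":[-0.09,0.0128,0],"twist":[0,0,0]},
    {"delta_pos":[-0.09,0.0128,0],"twist":[0,0,0]},
    {"delta_pos":[-0.09,0.0128,0],"twist":[0,0,0]},
    {"delta_pos":[-0.09,0.0128,0],"twist":[0,0,0]},
    {"delta_pos":[-0.09,0.0128,0],"twist":[0,0,0]},
    {"delta_pos":[-0.09,0.0128,0],"twist":[0,0,0]},
    {"delta_pos":[-0.09,0.0128,0],"twist":[0,0,0]},
    {"delta_pos":[-0.09,0.0128,0],"twist":[0,0,0]},
    {"delta_pos":[-0.09,0.0128,0],"twist":[0,0,0]},
    {"delta_pos":[-0.09,0.0128,0],"twist":[0,0,0]},
    {"delta_pos":[0,0,0],"twist":[0,0,0]},
    {"delta_pos":[0,0,0],"twist":[0,0,0]}
  ],
  "gripper": 0
}}

```text
clock: 12.55
ee_pos: [0.6201, -0.0518, 0.2897]
ee_rot: [-179.9, -0.1, 106.3]
contact_force: [-0.4, 1.0, -0.6]
opening: 0.0006
grip_force: 0.0
```

```bash
python3 - <<'E'
from wr import *
p,d,W,X,o=wrist("w5")
k=(abs(W[...,2]-.165)<.008)&(d>0)&(p.max(2)<110)
l,n=ndimage.label(k)
for i in range(1,n+1):
    q=l==i
    if q.sum()>200: print(np.argwhere(q).mean(0)[::-1].astype(int),q.sum(),[np.round(np.percentile(X[q][:,j],[2,50,98]),4) for j in range(2)],"W",np.round(np.median(W[q],0),4))
k=(abs(W[...,2]-.23)<.008)&(d>0)
l,n=ndimage.label(k)
for i in range(1,n+1):
    q=l==i
    if q.sum()>200: print("slice",np.argwhere(q).mean(0)[::-1].astype(int),q.sum(),"W",np.round(np.median(W[q],0),4))
E
python3 go.py .605 .002 .29 106.4
```

```text
[185  88] 576 [array([0.081 , 0.0864, 0.1014]), array([-0.0828, -0.0694, -0.0527])] W [0.5291 0.0126 0.1708]
[367  88] 580 [array([0.0811, 0.0865, 0.1015]), array([0.0557, 0.0725, 0.086 ])] W [0.6651 0.0512 0.1709]
[276 129] 2182 [array([0.0378, 0.0555, 0.08  ]), array([-0.0185,  0.0011,  0.0209])] W [0.6049 0.0021 0.1651]
t 12.6 pos [ 0.62   -0.0506  0.2901] rot [-1.7993e+02 -9.0000e-02  1.0645e+02] q [ 39.9  30.1 -54.   88.1  24.8  74.6  -0.7] F [-0.  -0.3  0.2] open 0.0005089416916302416 0.0
units tool [0.2188 0.0021 0.0009] mm 55.0
twist [-0.0004 -0.0005  0.0003]
```

View pics/w5.png

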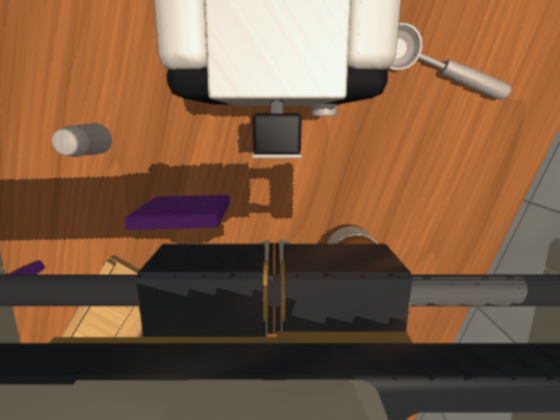

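The lever grip at (277,133) is at (0.605, 0.002, 0.165), which matches the plan. The purple look-alike at (178,212), the shaker and the jar are all lower than the gripper's body will go. I'll go forward and down to just above the grip.

{"method": "arm_command", "body": {
  "rows": [
    {"delta_pos":[0.055,0,0],"twist":[0,0,0]},
    {"delta_pos":[0.055,0,0],"twist":[0,0,0]},
    {"delta_pos":[0.055,0,0],"twist":[0,0,0]},
    {"delta_pos":[0.053,0.002,0],"twist":[0,0,0]},
    {"delta_pos":[0,0,0],"twist":[0,0,0]},
    {"delta_pos":[0,0,0.06],"twist":[0,0,0]},
    {"delta_pos":[0,0,0.06],"twist":[0,0,0]},
    {"delta_pos":[0,0,0.06],"twist":[0,0,0]},
    {"delta_pos":[0,0,0.06],"twist":[0,0,0]},
    {"delta_pos":[0,0,0.06],"twist":[0,0,0]},
    {"delta_pos":[0,0,0.06],"twist":[0,0,0]},
    {"delta_pos":[0,0,0.06],"twist":[0,0,0]},
    {"delta_pos":[0,0,0.03],"twist":[0,0,0]},
    {"delta_pos":[0,0,0],"twist":[0,0,0]},
    {"delta_pos":[0,0,0],"twist":[0,0,0]}
  ]
}}

```text
clock: 14.1
ee_pos: [0.6061, 0.001, 0.1788]
ee_rot: [180.0, -0.0, 106.4]
contact_force: [0.8, 0.1, -0.2]
opening: 0.0004
grip_force: 0.0
```

```bash
python3 go.py .605 .002 .135 106.4
```

```text
t 14.1 pos [0.6061 0.001  0.1788] rot [179.97  -0.   106.41] q [ 34.2  34.4 -51.1  97.5  29.7  62.7  -9.8] F [ 0.8  0.1 -0.2] open 0.00038475549983733783 0.0
units tool [ 0.0052 -0.0031  0.1751] mm 44.0
twist [ 0.0002 -0.      0.    ]
```

Next I'll press gently, first to about z 0.146 (roughly 19 mm down), and check the force.

{"method": "arm_command", "body": {
  "rows": [
    {"delta_pos":[0.004,-0.003,0.02],"twist":[0,0,0]},
    {"delta_pos":[0,0,0.02],"twist":[0,0,0]},
    {"delta_pos":[0,0,0.02],"twist":[0,0,0]},
    {"delta_pos":[0,0,0.02],"twist":[0,0,0]},
    {"delta_pos":[0,0,0.02],"twist":[0,0,0]},
    {"delta_pos":[0,0,0.02],"twist":[0,0,0]},
    {"delta_pos":[0,0,0.012],"twist":[0,0,0]},
    {"delta_pos":[0,0,0],"twist":[0,0,0]},
    {"delta_pos":[0,0,0],"twist":[0,0,0]}
  ]
}}

```text
clock: 15.0
ee_pos: [0.605, 0.0015, 0.1458]
ee_rot: [180.0, 0.0, 106.4]
contact_force: [-2.0, -0.2, 5.9]
opening: 0.0002
grip_force: 2.9
```

{"method": "arm_command", "body": {
  "rows": [
    {"delta_pos":[0,0,0.014],"twist":[0,0,0]},
    {"delta_pos":[0,0,0.014],"twist":[0,0,0]},
    {"delta_pos":[0,0,0.014],"twist":[0,0,0]},
    {"delta_pos":[0,0,0],"twist":[0,0,0]},
    {"delta_pos":[0,0,0],"twist":[0,0,0]},
    {"delta_pos":[0,0,0],"twist":[0,0,0]},
    {"delta_pos":[0,0,0],"twist":[0,0,0]},
    {"delta_pos":[0,0,0],"twist":[0,0,0]}
  ]
}}

```text
clock: 15.8
ee_pos: [0.6051, 0.0015, 0.1356]
ee_rot: [180.0, 0.0, 106.4]
contact_force: [-0.9, -0.3, 7.0]
opening: 0.0004
grip_force: 3.4
```

```bash
python3 go.py .605 .002 .135 106.4
python3 - <<'E'
from wr import *
p,d=viewer.grab_frame("top"); W=world(viewer.get_calibration("top"),d)
p2,d2=viewer.grab_frame("scene"); W2=world(viewer.get_calibration("scene"),d2)
for n,w,dd in (("top",W,d),("scene",W2,d2)):
    k=(dd>0)&(np.linalg.norm(w[...,:2]-[.5265,.1551],axis=-1)<.06)&(w[...,2]>.188)&(w[...,2]<.25)
    if k.sum()>20: print(n,k.sum(),"slice top z",np.round(np.percentile(w[k][:,2],[50,95]),4),[np.round(x,1) for x in cv2.minAreaRect((w[k][:,:2]*1000).astype(np.float32))])
x,y=190,130; cv2.imwrite("pics/end.png",cv2.resize(p2[150:310,210:400],None,fx=3,fy=3)[:,:,::-1])
E
```

```text
t 15.8 pos [0.6051 0.0015 0.1356] rot [1.7997e+02 3.0000e-02 1.0639e+02] q [ 32.7  37.1 -49.2  99.5  32.4  58.6 -11.8] F [-0.9 -0.3  7. ] open 0.0004337741232537638 3.4431963399401866
units tool [0.0021 0.0003 0.0024] mm 1.0
twist [ 0.0002  0.0002 -0.    ]
top 192 slice top z [0.2009 0.2049] [array([523.6, 156.4]), array([16.2, 99.5]), np.float64(16.3)]
scene 162 slice top z [0.1998 0.204 ] [array([527.7, 156.4]), array([19.4, 99.5]), np.float64(16.6)]
```

View pics/end.png

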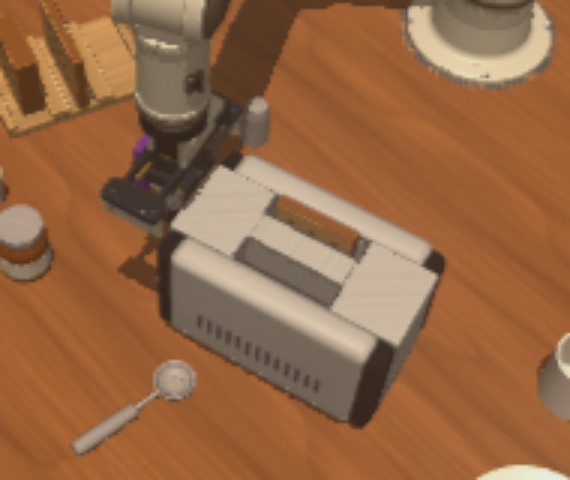

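The final view shows the slice upright in the slot at crop pixel (315,228). Its top has dropped 30 mm to z 0.200 with the carriage, the gripper is holding the lever with 7 N, and nothing in view looks disturbed. I'm handing in.

```bash
python3 -c "
from station import env
print(env.hand_in())"
```

```text
the job is handed in; nothing more can be done
None
```

The 100 x 16 mm crispbread is standing free in the robot-side slot, the gripper is holding the lever about 30 mm down with roughly 7 N, and the job is handed in at about 16 s; no verdict came back.

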